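# Load and lock the sample-bottle carrier

### The arm

A 6-joint arm with a two-finger parallel gripper is mounted at the origin on a cart in front of the work surface, level with it; the furniture and walls round the work are solid. World frame = base frame: x ahead of the robot, y to its left, z up, the work surface at z = 0. Lengths are in m, angles in rad, forces in N, time in s.
With the tool pointing down it reaches from about 0.325 to 0.9 m from the base axis. Payload 6.1 kg.
Tool frame: the origin (TCP) lies between the finger pads; the fingertips stand env.tips_ahead ahead of it and the grasp point (between the pads) lies 3 mm ahead of it (env.tips_ahead is the distance from the TCP to the fingertips, in m); z points along the fingers, x is the direction in which the jaws open and shut, and the axes are right-handed (so a half turn about z gives the same grasp; the last joint's range is limited). The gripper opens to 85 mm and grips with 20 to 120 N. Pads are 22 mm wide; open, the fingers measure 114 mm over their backs; the gripper's body (76 mm by 85 mm) begins 54 mm behind the grasp point. The pads swing forward as they close: fully open they stand 13 mm farther back than shut.
Start: joints at [-1.36, 0.22, 1.526, -0, 1.395, -0.126], TCP at [0.207, -0.59, 0.253] pointing down, gripper open.
Joint ranges: [-2.98, 2.98], [-0.91, 2.08], [0.09, 2.57], [-1.24, 4.39], [0.2, 2.65], [-2.68, 2.68]. Speed limits (rad/s): [2.57, 2.57, 3.01, 3.14, 3.14, 3.14].

### API

Orientations are given as a unit quaternion [x, y, z, w].
In Python, from rig import env, eyes, job_done gives the robot as it stands.
- The arm moves only by the tool jog_arm, never from a script. Its arguments are lists of equal length, an entry for each row: "travel": the shift along the world's x, y, z in cm, a list of three; "dr": the turn, a rotation vector about the world's x, y, z in degrees, a list of three. In form: {"travel": [[dx, dy, dz], ...], "dr": [[wx, wy, wz], ...]}. A call has 1 to 12 rows; each row shifts and turns the commanded pose from where the row before left it; what a row does not reach is not made up. A row lasts 1/10 s, in which the tool goes at most 50 mm and 8.59 degrees, less where a joint would pass 70% of its speed; a pose out of reach is approached as far as the arm can. A call is refused whole if a number of a shift passes 5 or a number of a turn 8.59, either way. A call with a gripper value outside its range is refused whole. "grip" is the finger opening in cm, from 0 to 8.54, set as the call begins (left out, the last holds). The fingers move at their own pace and stop on an object; "squeeze" is the grip in N (left out, the last holds). Time passes only in rows, so rows that do not move let the fingers close. It gives the time, the measured TCP pose, the force and the opening at its end, in the units of the state.
- env.sense(): the state, without advancing time (a new reading comes with each control period).
- eyes.camera(name): name is "scene" or "top" or "wrist"; returns the picture (400x640x3 uint8, blue, green, red); there is no depth.
- eyes.camera_params(name): a dict with "camera_matrix" (3x3 intrinsics, pixels), "R" (3x3) and "t" (3): a world point X has camera coordinates R X + t. Camera axes: x right, y down, z forward; pixel columns grow to the right and rows downward; lengths in m; the calibration is good to about 2 mm. A picture is of the moment at which its call begins: read the wrist's pose just before it. camera_params takes no time and is no camera call; for the wrist camera it gives the pose at the moment of the call.
- job_done(): hands the job in, once; it reports no verdict.
The state is a dict: "time_s": time; "joints": joint angles; "qd": joint speeds; "tau": joint torques, N m; "position": TCP position; "orientation": TCP orientation; "force": force on the tool from outside, world axes, zero at the start; "torque": the same for the moment, N m; "finger_gap": opening from 0.0 (shut) to 1.0 (fully open).
Only numpy, scipy, OpenCV 4.12 (cv2) and the standard library are available. Lean on these libraries where they do the work, as an engineer would, in place of code of your own. Each camera call takes 0.05 s, during which the arm holds its last target.

### The job

Press the red spring button down and slide the carrier's keeper all the way back until the button pops up in the parked hole. Then stand every loose sample bottle fully down in the bores, filling them from the parked-keeper end without a gap, and finally press the button again and slide the keeper over the bottles until the button pops up in the hole whose number equals the number of bottles, so that all of them are covered and the empty bores stay open. Leave the other things on the table where they are.

Things in the scene. Friction and masses are not known exactly. Their poses are not given: they have to be found in the camera images.
- carrier: Bottle carrier, fixed. Grey base plate 210x142x10 mm; origin under its centre, z up, x along it towards the end where the keeper parks. At y = +35 mm a white block 176x54 mm, top 40 mm above the table, with 4 bores in a row along x. At y = -45 mm an aluminium outer tube along x, 196x32 mm, top 42 mm above the table, with 5 locking holes joined by a narrow slot.
- keeper_edge (a point): middle of the leading (-x) edge of the steel keeper strip, at its top. The strip (26 mm wide, 181 mm long, 104 to 109 mm above the table) slides along the carrier's x over the bottle row, carried by a dark inner tube whose end leaves the outer tube at +x, with an upright and a cross arm. Parked, the strip lies wholly beyond bore 1.
- keeper (a joint): travel of inner tube and keeper strip, m: 0 = parked (button in hole 0), growing as it slides along the carrier's -x over the bores. Hole k is at 0.040*k, where the strip covers bores 1 to k and no more. End stops at -0.003 and 0.163; friction about 2 N, stays where it is left. It may start between holes.
- button (a joint): how far the spring button is pressed down, m: 0 = up, 0.012 = fully down. Up in a hole it locks the keeper. Pressed 9.5 mm or more (5 to 6 N) it clears the tube wall, and button and keeper can be slid together. Let go within 3 mm of a hole's middle it pops up and locks; let go between holes it stays about 9 mm down under the wall.
- button_top (a point): centre of the top of the red button cap, which moves with the inner tube: a round knob 24 mm across, 22 mm high, on a thin neck that runs in the slot. It can be pinched from above across the tube, pushed down and drawn along. Up: top 82 mm and underside 60 mm above the table; fully down: 12 mm less.
- hole_0 (a point): centre of locking hole 0 (20 mm square), in the tube's top face, 42 mm above the table, at x = 80 mm, y = -45 mm in the carrier's frame, at the parked end; no stud beside it
- hole_1 (a point): centre of locking hole 1 (20 mm square), in the tube's top face, 42 mm above the table, at x = 40 mm, y = -45 mm in the carrier's frame; 1 brass stud on the base beside it
- hole_2 (a point): centre of locking hole 2 (20 mm square), in the tube's top face, 42 mm above the table, at x = 0 mm, y = -45 mm in the carrier's frame; 2 brass studs on the base beside it
- hole_3 (a point): centre of locking hole 3 (20 mm square), in the tube's top face, 42 mm above the table, at x = -40 mm, y = -45 mm in the carrier's frame; 3 brass studs on the base beside it
- hole_4 (a point): centre of locking hole 4 (20 mm square), in the tube's top face, 42 mm above the table, at x = -80 mm, y = -45 mm in the carrier's frame; 4 brass studs on the base beside it
- bore_1 (a point): centre of the mouth of bore 1 (the one nearest the parked keeper), round, 34 mm wide, 30 mm deep, mouth 40 mm above the table, floor 10 mm above the table; at x = 60 mm, y = 35 mm in the carrier's frame
- bore_2 (a point): centre of the mouth of bore 2, round, 34 mm wide, 30 mm deep, mouth 40 mm above the table, floor 10 mm above the table; at x = 20 mm, y = 35 mm in the carrier's frame
- bore_3 (a point): centre of the mouth of bore 3, round, 34 mm wide, 30 mm deep, mouth 40 mm above the table, floor 10 mm above the table; at x = -20 mm, y = 35 mm in the carrier's frame
- bore_4 (a point): centre of the mouth of bore 4, round, 34 mm wide, 30 mm deep, mouth 40 mm above the table, floor 10 mm above the table; at x = -60 mm, y = 35 mm in the carrier's frame
- bottle_1: brown sample bottle with white cap, straight-sided round, 30 mm across and 88 mm tall, 90 g, most of it in its thick smooth foot, which is bevelled (24 mm across below, 30 mm from 7 mm up); origin at the centre of its underside, z up through the cap. Stands loose on the table; may be absent. Stood in a bore it reaches 98 mm above the table.
- bottle_2: brown sample bottle with white cap, straight-sided round, 30 mm across and 88 mm tall, 90 g, most of it in its thick smooth foot, which is bevelled (24 mm across below, 30 mm from 7 mm up); origin at the centre of its underside, z up through the cap. Stands loose on the table; may be absent. Stood in a bore it reaches 98 mm above the table.
- bottle_3: brown sample bottle with white cap, straight-sided round, 30 mm across and 88 mm tall, 90 g, most of it in its thick smooth foot, which is bevelled (24 mm across below, 30 mm from 7 mm up); origin at the centre of its underside, z up through the cap. Stands loose on the table; may be absent. Stood in a bore it reaches 98 mm above the table.
- bottle_4: brown sample bottle with white cap, straight-sided round, 30 mm across and 88 mm tall, 90 g, most of it in its thick smooth foot, which is bevelled (24 mm across below, 30 mm from 7 mm up); origin at the centre of its underside, z up through the cap. Stands loose on the table; may be absent. Stood in a bore it reaches 98 mm above the table.
- wet_block: water-blackened hardwood pad, 58x92x13 mm; bystander, origin under its centre
- pearl_shell: one valve of an oyster, 91x96x15 mm, nacre up; bystander, origin under its centre
- glass_dish: thick glass dish, 90 mm wide, 62 mm high; bystander, origin under its centre
- tweezers: steel tweezers, 138 mm long, lying flat; bystander, origin under its centre

How it is judged:
On the way, in this order (a step that is already met when the one before it is completed fails the run):
1. keeper slid back to its parked end with the button popped up in hole 0 (value of joint keeper below 0.005 m and value of joint button below 0.003 m), for 0.2 s.
2. every bottle stands down in a bore while the keeper is still locked in hole 0 (all of step 1 and y of bottle_1 in the frame of carrier between 0.029 and 0.041 m and x of bottle_1 in the frame of carrier between -0.067 and 0.067 m and z of each of bottle_1, bottle_2, bottle_3, bottle_4 in the frame of carrier below 0.016 m and angle between each of bottle_1, bottle_2, bottle_3, bottle_4's own z axis and vertical below 0.22 rad and y of bottle_2 in the frame of carrier between 0.029 and 0.041 m and x of bottle_2 in the frame of carrier between -0.067 and 0.067 m and y of bottle_3 in the frame of carrier between 0.029 and 0.041 m and x of bottle_3 in the frame of carrier between -0.067 and 0.067 m and y of bottle_4 in the frame of carrier between 0.029 and 0.041 m and x of bottle_4 in the frame of carrier between -0.067 and 0.067 m), for 0.3 s.
At the end, for the whole second after the job is handed in: Each bottle upright (within 0.22 rad) and fully down in a bore (foot under 16 mm); the keeper strip covers every bottle by 10 mm or more past its axis and no empty bore, so bores are filled from bore 1 and the keeper sits in hole n; button up (under 3 mm down); all at rest (value of joint button below 0.003 m and value of joint keeper above 0.035 m and y of bottle_1 in the frame of carrier between 0.029 and 0.041 m and x of bottle_1 in the frame of carrier between -0.067 and 0.067 m and z of each of bottle_1, bottle_2, bottle_3, bottle_4 in the frame of carrier below 0.016 m and angle between each of bottle_1, bottle_2, bottle_3, bottle_4's own z axis and vertical below 0.22 rad and y of bottle_2 in the frame of carrier between 0.029 and 0.041 m and x of bottle_2 in the frame of carrier between -0.067 and 0.067 m and y of bottle_3 in the frame of carrier between 0.029 and 0.041 m and x of bottle_3 in the frame of carrier between -0.067 and 0.067 m and y of bottle_4 in the frame of carrier between 0.029 and 0.041 m and x of bottle_4 in the frame of carrier between -0.067 and 0.067 m and x of each of bottle_1, bottle_2, bottle_3, bottle_4 in the frame of keeper_edge above 0.01 m and (value of joint keeper below 0.02 m or horizontal distance between any of bottle_1, bottle_2, bottle_3, bottle_4 and bore_1 below 0.006 m) and (value of joint keeper below 0.06 m or horizontal distance between any of bottle_1, bottle_2, bottle_3, bottle_4 and bore_2 below 0.006 m) and (value of joint keeper below 0.1 m or horizontal distance between any of bottle_1, bottle_2, bottle_3, bottle_4 and bore_3 below 0.006 m) and (value of joint keeper below 0.14 m or horizontal distance between any of bottle_1, bottle_2, bottle_3, bottle_4 and bore_4 below 0.006 m) and linear speed of each of bottle_1, bottle_2, bottle_3, bottle_4 below 0.02 m/s); the robot touches nothing.
It fails at once if the wet block is moved more than 4 cm (distance of wet_block from where it was at the start of the episode above 0.04 m).
It fails at once if the pearl shell is moved more than 4 cm (distance of pearl_shell from where it was at the start of the episode above 0.04 m).
It fails at once if the glass dish is moved more than 4 cm (distance of glass_dish from where it was at the start of the episode above 0.04 m).
It fails at once if the tweezers is moved more than 4 cm (distance of tweezers from where it was at the start of the episode above 0.04 m).
Of bottle_1, bottle_2, bottle_3, bottle_4 only 2 to 4 are there at a start; the rules pass over those that are not, and their reading is None.
At some moment in a run one of bottle_1, bottle_2, bottle_3, bottle_4 may be knocked a few centimetres aside while the robot is not near it.
It also fails if it takes over 210 s, if anything falls off the work surface, if the arm or the gripper's body presses on something with over 40 N, if the wrist force passes 120 N, or if a joint passes its speed limit or range.

## Working session

There is one attempt and no reset: what is moved stays moved. The work goes in short steps, Python scripts to look and compute and a tool call to move; the robot and the scene stay as the last step left them, time stands still between calls to the robot, and variables do not carry over. Pictures are saved under pics/ and viewed, and the job is handed in when it is done.

Besides the shell and the picture viewer there is one more tool, called as name(argument=value, ...) on one line, values as JSON. jog_arm: Moves the arm, as the interface text tells. Its arguments: {"type":"object","properties":{"travel":{"type":"array"},"dr":{"type":"array"},"grip":{"type":"number"},"squeeze":{"type":"number"}},"required":["travel","dr"]}

```bash
ls; mkdir -p pics; cat > h.py <<'E'
import numpy as np, cv2
from rig import env, eyes, job_done
def snap(n,f):
    im=eyes.camera(n); cv2.imwrite('pics/'+f,im); return im
def ray(n,uv,z,p=None):
    p=p or eyes.camera_params(n); K=np.array(p['camera_matrix']);R=np.array(p['R']);t=np.array(p['t'])
    d=R.T@np.linalg.inv(K)@np.array([uv[0],uv[1],1.]); o=-R.T@t
    return o+d*(z-o[2])/d[2]
def proj(n,X,p=None):
    p=p or eyes.camera_params(n); c=np.array(p['R'])@np.array(X)+np.array(p['t']); q=np.array(p['camera_matrix'])@c
    return q[:2]/q[2]
E
python3 - <<'E'
from h import *
s=env.sense(); print(s, env.tips_ahead)
for n in ('top','scene','wrist'): snap(n,n+'0.png')
p=eyes.camera_params('top'); print(p)
E
```

```text
pics
{'time_s': 0.0, 'joints': array([-1.36009932e+00,  2.21271449e-01,  1.52759399e+00, -1.00845741e-05,
        1.39469918e+00, -1.26102743e-01]), 'qd': array([-5.91909397e-04,  5.92964889e-04,  6.88546992e-04,  1.32862247e-03,
        7.39911440e-05, -2.77405067e-04]), 'tau': array([-2.38940076e-03, -4.96900606e+01, -3.89401352e+01, -3.41835457e-04,
        1.08553993e-02, -9.51147854e-07]), 'position': array([ 0.2064171 , -0.58933946,  0.25218018]), 'orientation': array([ 8.15619004e-01, -5.78588513e-01, -7.29411388e-04, -6.63437095e-04]), 'force': array([ 0.16023381, -0.21683581, -1.31911875]), 'torque': array([-0.02073333, -0.01386607,  0.00014292]), 'finger_gap': 1.0032998895023582} 0.022
{'camera_matrix': array([[473.83161098,   0.        , 317.06682996],
       [  0.        , 473.83161098, 203.93549555],
       [  0.        ,   0.        ,   1.        ]]), 'R': array([[ 0.01275247, -0.99987397,  0.00945585],
       [-0.99377276, -0.0137204 , -0.1105778 ],
       [ 0.1106936 , -0.00798683, -0.99382249]]), 't': array([-0.05360592,  0.50293144,  1.71526   ])}
```

View pics/top0.png

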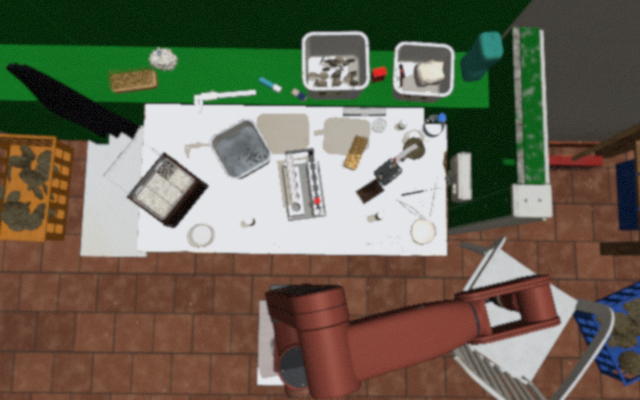

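View pics/scene0.png

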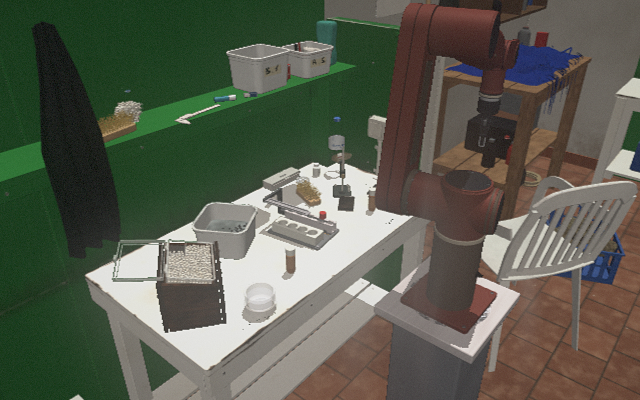

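View pics/wrist0.png

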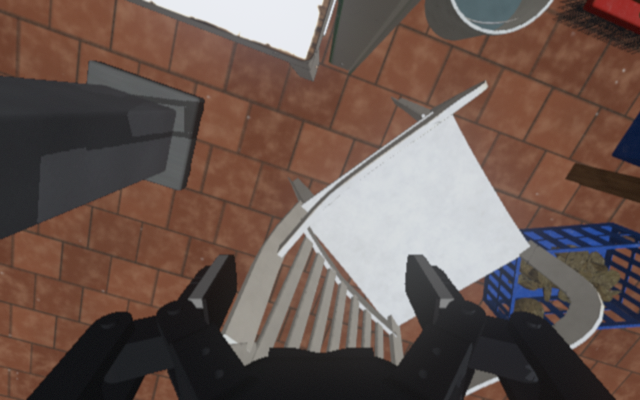

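```bash
python3 - <<'E'
from h import *
im=cv2.imread('pics/top0.png'); cv2.imwrite('pics/top0z.png',cv2.resize(im[100:260,180:450],None,fx=2.95,fy=2.95,interpolation=cv2.INTER_CUBIC))
im=cv2.imread('pics/scene0.png'); cv2.imwrite('pics/scene0z.png',cv2.resize(im[130:330,200:460],None,fx=3,fy=3,interpolation=cv2.INTER_CUBIC))
print(ray('top',(303,184),0.04),ray('top',(248,220),0.088),ray('top',(374,216),0.088),ray('top',(401,125),0.03),ray('top',(317,201),0.07))
print(-np.array(eyes.camera_params('top')['R']).T@eyes.camera_params('top')['t'])
E
```

```text
[0.57518174 0.00573829 0.04      ] [0.43644417 0.19690209 0.088     ] [ 0.45667501 -0.24888274  0.088     ] [ 0.80565312 -0.35795185  0.03      ] [ 0.50954526 -0.04621175  0.07      ]
[ 0.31061487 -0.03299926  1.7607839 ]
```

View pics/top0z.png

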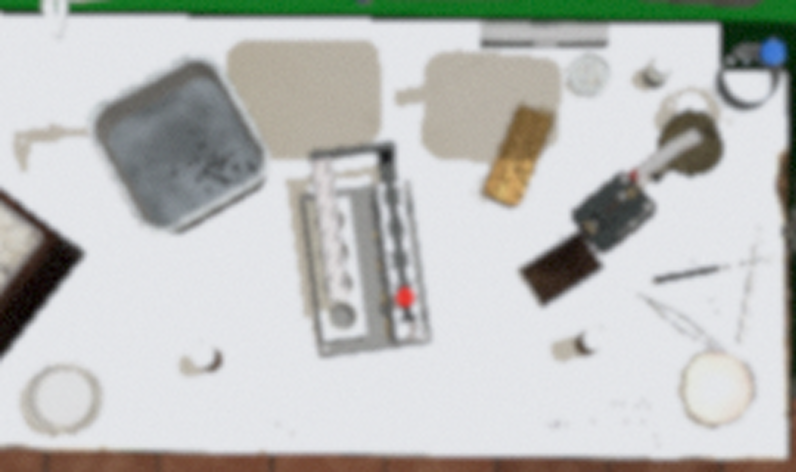

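View pics/scene0z.png

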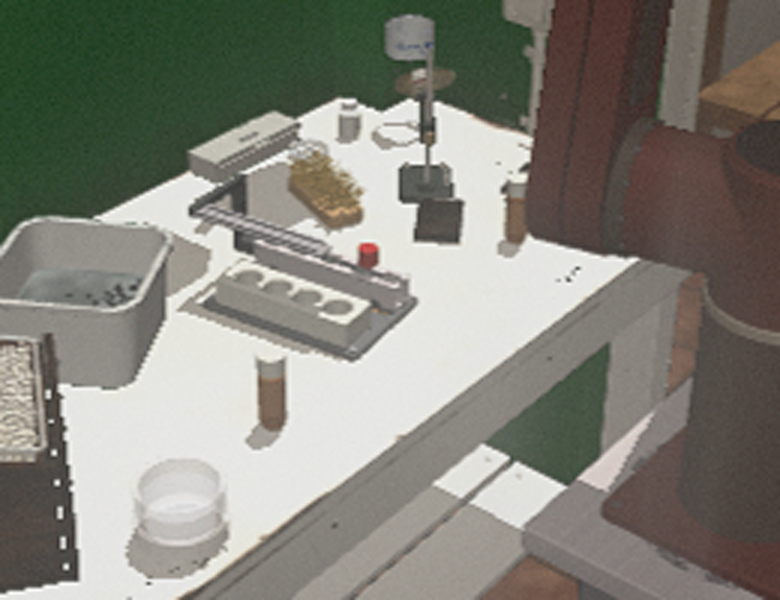

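jog_arm(travel=[[0,0,5],[0,0,5],[2,4.5,3],[2,4.5,2],[2,4.5,0],[2,4.5,0],[2,4.5,0],[2,4.5,0],[2,4.5,0],[1.4,4.5,0],[0,4.5,0],[0,4.5,0]], dr=[[0,0,0],[0,0,0],[0,0,0],[0,0,0],[0,0,0],[0,0,0],[0,0,0],[0,0,0],[0,0,0],[0,0,0],[0,0,0],[0,0,0]])

```text
time_s: 1.35
position: [0.3565, -0.1466, 0.3978]
orientation: [0.816, -0.579, -0.0, -0.0]
force: [1.4, -0.3, 0.8]
finger_gap: 1.0
```

jog_arm(travel=[[1,4.5,0],[1,4.5,0],[1,3,0],[1,2,0],[0,0,0],[0,0,0]], dr=[[0,0,0],[0,0,0],[0,0,0],[0,0,0],[0,0,0],[0,0,0]])

```text
time_s: 1.95
position: [0.3965, -0.0084, 0.3979]
orientation: [0.816, -0.578, -0.0, 0.0]
force: [-0.7, -0.4, -0.1]
finger_gap: 1.003
```

```bash
python3 - <<'E'
from h import *
s=env.sense(); print(s['time_s'],s['position'],s['orientation'],s['joints'])
p=eyes.camera_params('wrist');print(p)
snap('wrist','w1.png')
E
```

```text
1.95 [ 0.39649449 -0.00840833  0.39785854] [ 8.16068390e-01 -5.77955192e-01 -2.38633874e-04  3.49870100e-04] [-2.20346907e-01 -4.01563901e-01  1.84098154e+00 -4.65636947e-04
  1.70288518e+00  1.01203361e+00]
{'camera_matrix': array([[292.66924923,   0.        , 320.61934242],
       [  0.        , 292.66924923, 199.9077102 ],
       [  0.        ,   0.        ,   1.        ]]), 'R': array([[ 3.32741304e-01, -9.43017704e-01, -9.13554914e-04],
       [-8.96607806e-01, -3.16665567e-01,  3.09543796e-01],
       [-2.92194571e-01, -1.02178906e-01, -9.50884748e-01]]), 't': array([-0.13935977,  0.26848439,  0.63244968])}
```

View pics/w1.png

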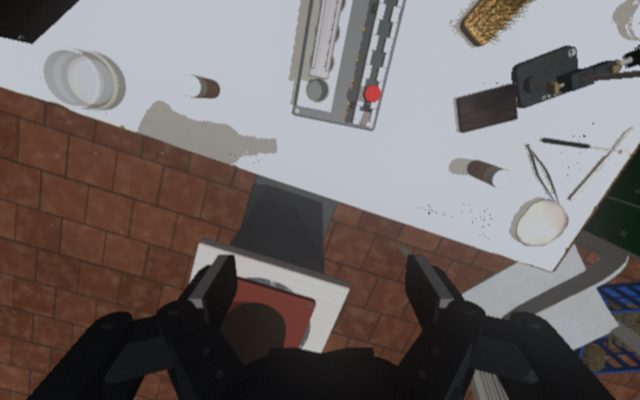

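jog_arm(travel=[[4,0,0],[4,0,0],[4,0,0],[2,0,0],[0,0,0],[0,0,0]], dr=[[0,0,-5],[0,0,-5],[0,0,0],[0,0,0],[0,0,0],[0,0,0]])

```text
time_s: 2.6
position: [0.5362, -0.0097, 0.3976]
orientation: [0.762, -0.648, -0.001, 0.001]
force: [-0.2, -0.2, 0.9]
finger_gap: 0.999
```

```bash
python3 - <<'E'
from h import *
a=ray('wrist',(292,113),.01)
s=env.sense(); print(s['time_s'],s['position'],s['orientation'],s['joints'])
p=eyes.camera_params('wrist');np.save('w2.npy',p,allow_pickle=True)
im=snap('wrist','w2.png')
cv2.imwrite('pics/w2z.png',cv2.resize(im[0:250,150:550],None,fx=2,fy=2,interpolation=cv2.INTER_CUBIC))
E
```

```text
2.6 [ 0.53621039 -0.0097196   0.39759065] [ 7.61557916e-01 -6.48096270e-01 -6.73748174e-04  5.57654961e-04] [-1.65059399e-01 -4.61625672e-02  1.54479063e+00 -2.64496768e-04
  1.64469377e+00  1.24508593e+00]
```

View pics/w2z.png

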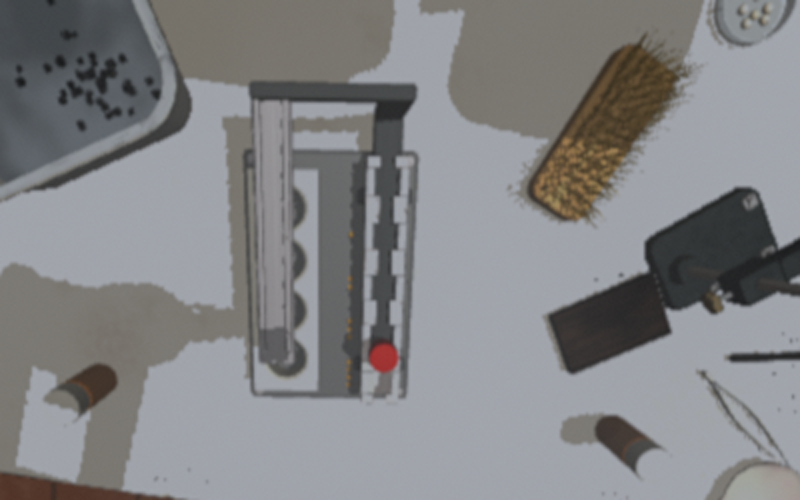

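View pics/w2.png

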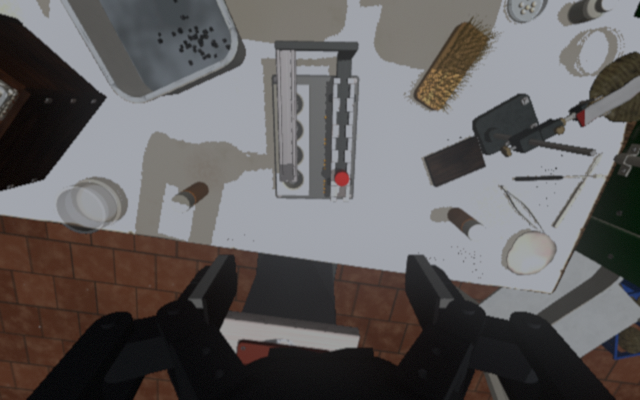

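```bash
python3 - <<'E'
from h import *
p=np.load('w2.npy',allow_pickle=True).item()
im=cv2.imread('pics/w2.png'); z=lambda u,v:(150+u/2,v/2)
for q in [(250,396),(408,397),(417,153),(247,151)]: print('corner',ray('wrist',z(*q),.01,p))
hsv=cv2.cvtColor(im,cv2.COLOR_BGR2HSV)
m=cv2.inRange(hsv,(0,150,120),(6,255,255))|cv2.inRange(hsv,(174,150,120),(180,255,255))
n,l,st,c=cv2.connectedComponentsWithStats(m)
i=1+np.argmax(st[1:,4]); print('red',st[i],c[i],ray('wrist',c[i],.073,p))
# cam & far jar
cv2.imwrite('pics/w2j.png',cv2.resize(im[0:100,540:640],None,fx=6,fy=6,interpolation=cv2.INTER_CUBIC))
for q in [(285,45),(385,165)]:pass
print(ray('wrist',(585,12),.0,p))
# bottles: foot centre and cap
print('bL foot',ray('wrist',(199,190),.0,p),'bR foot',ray('wrist',(456,214),.0,p))
cv2.imwrite('pics/w2b.png',np.hstack([cv2.resize(im[160:250,150:250],None,fx=4,fy=4,interpolation=cv2.INTER_CUBIC),cv2.resize(im[160:250,410:510],None,fx=4,fy=4,interpolation=cv2.INTER_CUBIC)]))
t=cv2.imread('pics/top0.png')
cv2.imwrite('pics/t0j.png',cv2.resize(t[100:160,370:460],None,fx=6,fy=6,interpolation=cv2.INTER_CUBIC))
E
```

```text
corner [0.44154676 0.05981576 0.01      ]
corner [ 0.46380113 -0.08239151  0.01      ]
corner [ 0.6666684  -0.04928347  0.01      ]
corner [0.64623341 0.08548076 0.01      ]
red [335 172  13  14 138] [341.36231884 178.19565217] [ 0.5120694  -0.04578778  0.073     ]
[ 0.81348537 -0.37549714  0.        ]
bL foot [0.43094919 0.20086212 0.        ] bR foot [ 0.46169179 -0.28031127  0.        ]
```

View pics/w2j.png

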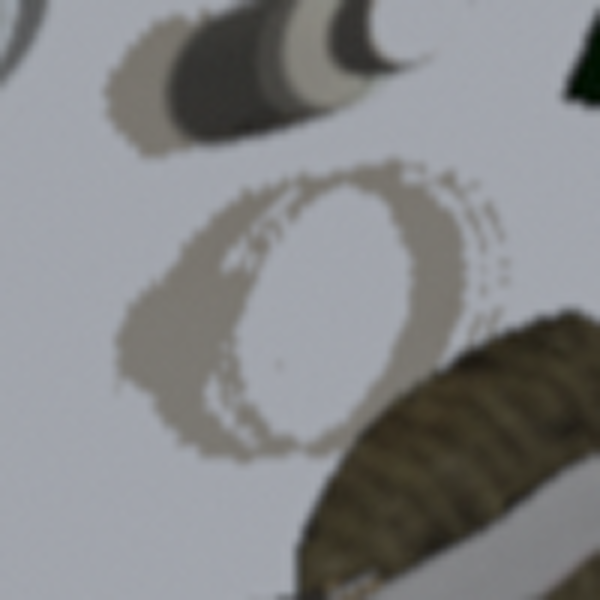

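View pics/w2b.png

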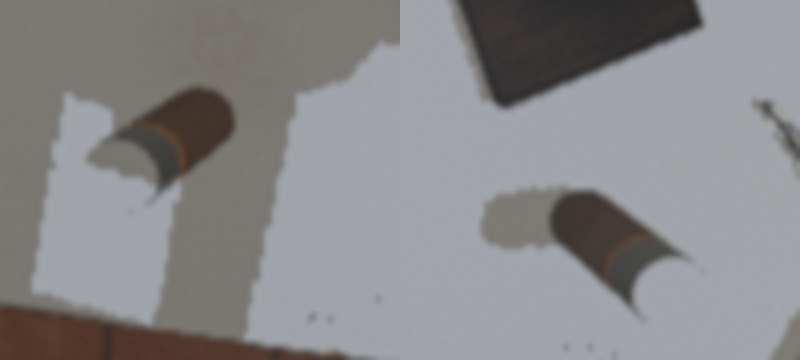

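jog_arm(travel=[[-1.2,-2,-4],[-1.1,-1.8,-4],[0,0,-4],[0,0,-4],[0,0,-4],[0,0,0],[0,0,0]], dr=[[0,0,-0.6],[0,0,0],[0,0,0],[0,0,0],[0,0,0],[0,0,0],[0,0,0]], grip=4.5, squeeze=40)

```text
time_s: 3.35
position: [0.5132, -0.0467, 0.1991]
orientation: [0.759, -0.652, -0.0, 0.0]
force: [0.0, 0.6, 1.4]
finger_gap: 0.53
```

```bash
python3 - <<'E'
from h import *
s=env.sense(); print(s['time_s'],s['position'],s['orientation'],s['joints'],s['finger_gap'],env.tips_ahead)
p=eyes.camera_params('wrist');np.save('w3.npy',p,allow_pickle=True)
im=snap('wrist','w3.png')
hsv=cv2.cvtColor(im,cv2.COLOR_BGR2HSV)
m=cv2.inRange(hsv,(0,150,100),(6,255,255))|cv2.inRange(hsv,(174,150,100),(180,255,255))
n,l,st,c=cv2.connectedComponentsWithStats(m)
i=1+np.argmax(st[1:,4]); print('red',st[i],c[i],ray('wrist',c[i],.070,p))
E
```

```text
3.35 [ 0.51315085 -0.04672573  0.19914946] [ 7.58559452e-01 -6.51603830e-01 -5.29583152e-05  6.09530884e-05] [-2.43906641e-01  3.47164749e-03  1.86679694e+00 -6.42036406e-05
  1.27147345e+00  1.17550596e+00] 0.5297144846768699 0.022
red [314 190  19  23 258] [324.73255814 200.13565891] [ 0.51221946 -0.05021704  0.07      ]
```

View pics/w3.png

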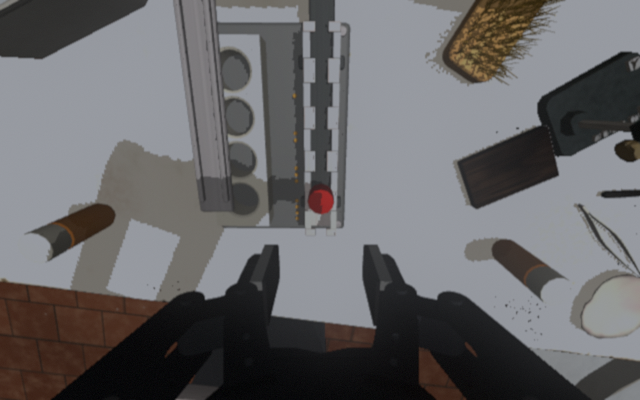

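jog_arm(travel=[[0,0,-4],[0,0,-4],[0,0,-3],[0,0,-1.2],[0,0,0],[0,0,0]], dr=[[0,0,0],[0,0,0],[0,0,0],[0,0,0],[0,0,0],[0,0,0]])

```text
time_s: 4.0
position: [0.5157, -0.047, 0.0787]
orientation: [0.759, -0.651, 0.002, -0.001]
force: [0.1, 0.3, 1.1]
finger_gap: 0.527
```

jog_arm(travel=[[0,0,0],[0,0,0],[0,0,0],[0,0,0]], dr=[[0,0,0],[0,0,0],[0,0,0],[0,0,0]], grip=2.2)

```text
time_s: 4.4
position: [0.5152, -0.0464, 0.0777]
orientation: [0.759, -0.651, 0.001, -0.001]
force: [1.3, 2.4, 5.1]
finger_gap: 0.265
```

```bash
python3 - <<'E'
from h import *
s=env.sense(); print(s['time_s'],s['position'],s['force'],s['finger_gap'])
im=snap('wrist','w4.png')
E
```

```text
4.4 [ 0.51520256 -0.04642068  0.07766709] [1.31221382 2.38275559 5.14292628] 0.26515060081638053
```

View pics/w4.png

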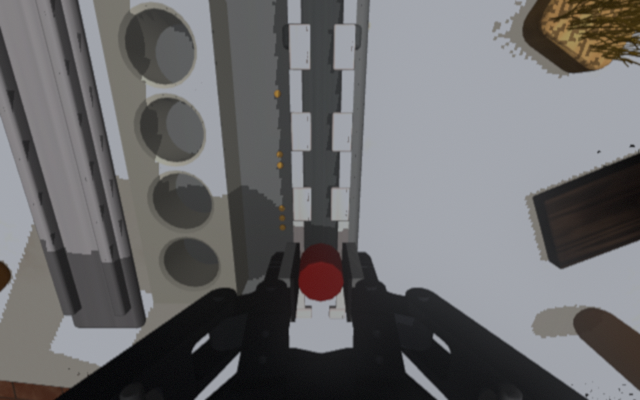

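jog_arm(travel=[[0,0,-0.3],[0,0,-0.3],[0,0,0],[0,0,0]], dr=[[0,0,0],[0,0,0],[0,0,0],[0,0,0]])

```text
time_s: 4.85
position: [0.5182, -0.0461, 0.0754]
orientation: [0.759, -0.651, 0.004, -0.003]
force: [-1.1, 8.0, 26.8]
finger_gap: 0.263
```

jog_arm(travel=[[0,0,0.15],[1.5,0.22,0],[1.5,0.22,0],[1.5,0.22,0],[1.5,0.22,0],[0,0,0],[0,0,0]], dr=[[0,0,0],[0,0,0],[0,0,0],[0,0,0],[0,0,0],[0,0,0],[0,0,0]])

```text
time_s: 5.55
position: [0.5777, -0.0373, 0.0756]
orientation: [0.759, -0.651, 0.003, -0.003]
force: [1.7, 5.0, 16.2]
finger_gap: 0.265
```

```bash
python3 - <<'E'
from h import *
im=snap('wrist','w5.png')
E
```

```text
(no output)
```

View pics/w5.png

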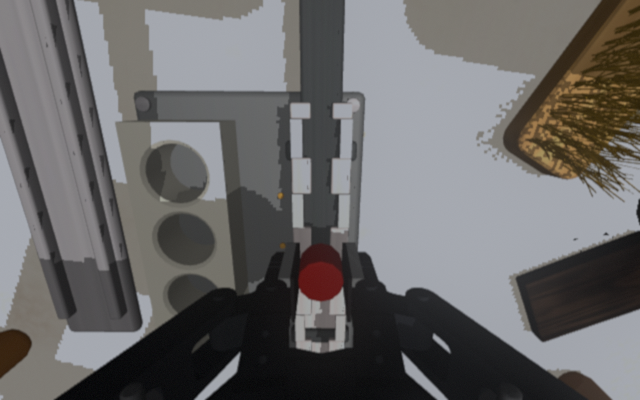

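jog_arm(travel=[[1.5,0.22,0],[1.5,0.22,0],[1.5,0.22,0],[1.5,0.22,0],[0.3,0.05,0],[0,0,0],[0,0,0]], dr=[[0,0,0],[0,0,0],[0,0,0],[0,0,0],[0,0,0],[0,0,0],[0,0,0]])

```text
time_s: 6.3
position: [0.6402, -0.028, 0.0757]
orientation: [0.759, -0.651, 0.003, -0.002]
force: [1.3, 4.0, 14.9]
finger_gap: 0.269
```

```bash
python3 - <<'E'
from h import *
im=snap('wrist','w6.png')
E
```

```text
(no output)
```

View pics/w6.png

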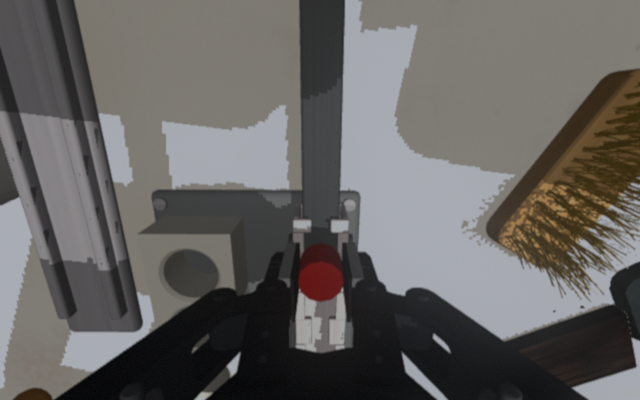

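jog_arm(travel=[[0.2,0.03,0],[0.2,0.03,0],[0,0,0]], dr=[[0,0,0],[0,0,0],[0,0,0]])

```text
time_s: 6.65
position: [0.6434, -0.0276, 0.0756]
orientation: [0.759, -0.651, 0.002, -0.002]
force: [-1.9, 3.4, 15.8]
finger_gap: 0.265
```

jog_arm(travel=[[0.2,0.03,0],[0.1,0,0],[0,0,0]], dr=[[0,0,0],[0,0,0],[0,0,0]])

```text
time_s: 6.95
position: [0.6462, -0.0272, 0.0756]
orientation: [0.759, -0.651, 0.002, -0.002]
force: [-2.3, 4.8, 16.3]
finger_gap: 0.266
```

jog_arm(travel=[[0.2,0.03,0],[0.1,0,0],[0,0,0]], dr=[[0,0,0],[0,0,0],[0,0,0]])

```text
time_s: 7.25
position: [0.6482, -0.0269, 0.0755]
orientation: [0.759, -0.651, 0.001, -0.001]
force: [-5.9, 2.9, 19.5]
finger_gap: 0.266
```

jog_arm(travel=[[0.2,0.03,0],[0,0,0]], dr=[[0,0,0],[0,0,0]])

```text
time_s: 7.45
position: [0.6485, -0.0269, 0.0754]
orientation: [0.759, -0.651, -0.0, 0.001]
force: [-13.8, 3.0, 24.3]
finger_gap: 0.264
```

```bash
python3 - <<'E'
from h import *
im=snap('wrist','w7.png')
E
```

```text
(no output)
```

View pics/w7.png

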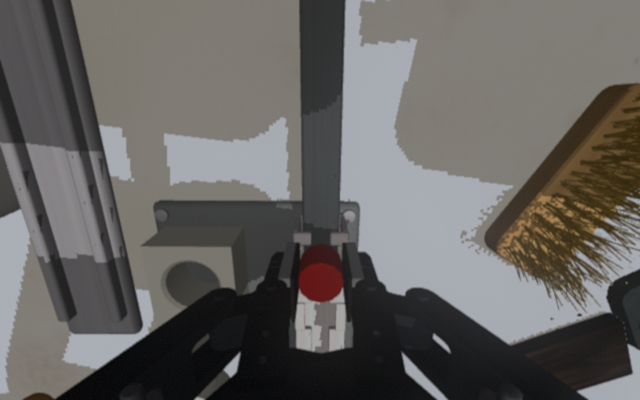

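jog_arm(travel=[[-0.3,-0.04,0],[-0.1,0,0],[0,0,0],[0,0,0]], dr=[[0,0,0],[0,0,0],[0,0,0],[0,0,0]])

```text
time_s: 7.9
position: [0.6476, -0.0269, 0.0757]
orientation: [0.759, -0.651, 0.003, -0.002]
force: [0.0, 4.3, 14.5]
finger_gap: 0.268
```

jog_arm(travel=[[-0.2,-0.03,0],[0,0,0],[0,0,0]], dr=[[0,0,0],[0,0,0],[0,0,0]])

```text
time_s: 8.2
position: [0.6458, -0.0272, 0.0757]
orientation: [0.759, -0.651, 0.003, -0.002]
force: [-0.3, 4.8, 14.5]
finger_gap: 0.266
```

Now release slowly by raising while pinched, then open.

jog_arm(travel=[[0,0,0.4],[0,0,0.4],[0,0,0.3],[0,0,0],[0,0,0]], dr=[[0,0,0],[0,0,0],[0,0,0],[0,0,0],[0,0,0]])

```text
time_s: 8.7
position: [0.6428, -0.0276, 0.0827]
orientation: [0.759, -0.651, 0.0, -0.0]
force: [2.2, 2.4, 4.3]
finger_gap: 0.268
```

jog_arm(travel=[[0,0,0],[0,0,0],[0,0,0],[0,0,0]], dr=[[0,0,0],[0,0,0],[0,0,0],[0,0,0]], grip=5)

```text
time_s: 9.1
position: [0.6421, -0.0278, 0.0819]
orientation: [0.759, -0.652, -0.001, 0.0]
force: [0.3, 0.4, -0.7]
finger_gap: 0.586
```

```bash
python3 - <<'E'
from h import *
print(env.sense()['position'])
im=snap('wrist','w8.png')
im=snap('scene','s8.png')
cv2.imwrite('pics/s8z.png',cv2.resize(im[130:330,200:460],None,fx=3,fy=3,interpolation=cv2.INTER_CUBIC))
E
```

```text
[ 0.64209552 -0.02781043  0.08188632]
```

View pics/w8.png

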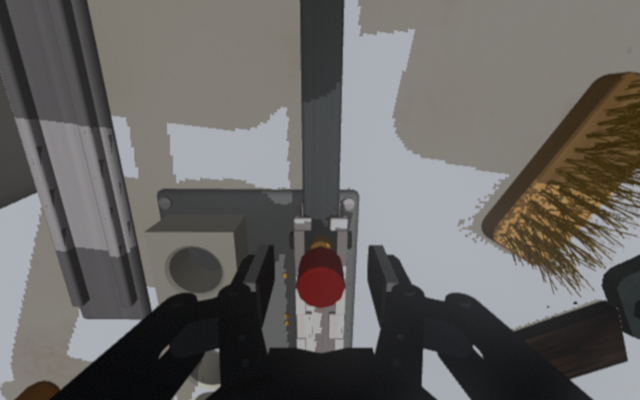

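View pics/s8z.png

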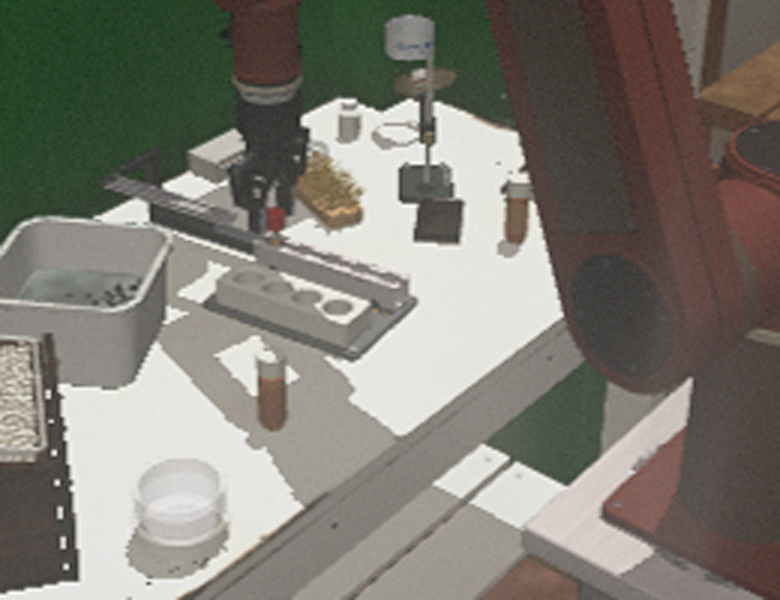

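jog_arm(travel=[[0,0,4],[0,0,5],[-2,2,5],[-4,4,0],[-4,4,0],[-4,4,0],[-4,4,0],[-3.2,4.8,0],[0,0,0],[0,0,0]], dr=[[0,0,0],[0,0,0],[0,0,0],[0,0,0],[0,0,0],[0,0,0],[0,0,0],[0,0,0],[0,0,0],[0,0,0]], grip=6)

```text
time_s: 10.2
position: [0.4558, 0.1736, 0.2165]
orientation: [0.76, -0.65, 0.001, -0.0]
force: [0.3, 0.6, 0.7]
finger_gap: 0.704
```

```bash
python3 - <<'E'
from h import *
s=env.sense();print(s['position'],s['joints'],s['finger_gap'])
p=eyes.camera_params('wrist');np.save('w9.npy',p,allow_pickle=True)
im=snap('wrist','w9.png')
C=-np.array(p['R']).T@p['t'];print(C)
E
```

```text
[0.45581981 0.17359006 0.21652648] [ 2.02325961e-01 -8.32323705e-02  1.91675776e+00 -4.88570170e-04
  1.30701865e+00  1.61852075e+00] 0.7039149320277465
[0.53453512 0.18610871 0.3369591 ]
```

View pics/w9.png

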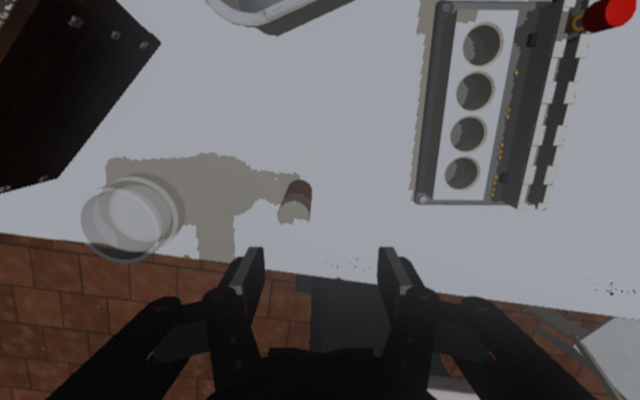

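```bash
python3 - <<'E'
from h import *
p=np.load('w9.npy',allow_pickle=True).item()
im=cv2.imread('pics/w9.png')
cv2.imwrite('pics/w9b.png',np.hstack([cv2.resize(im[165:240,260:335],(600,600),interpolation=cv2.INTER_CUBIC)]))
for q in [(482.5,45),(475.5,91.5),(468.5,134),(462,173.5)]: print('bore',ray('wrist',q,.04,p))
for q in [(423,200),(527,208),(447,6)]: print('corner',ray('wrist',q,.01,p))
E
```

```text
bore [0.60884752 0.04876664 0.04      ]
bore [0.56961616 0.04251176 0.04      ]
bore [0.53037795 0.03686158 0.04      ]
bore [0.49069769 0.0311416  0.04      ]
corner [0.44851296 0.05111964 0.01      ]
corner [ 0.45794132 -0.07313904  0.01      ]
corner [0.64357338 0.07971917 0.01      ]
```

View pics/w9b.png

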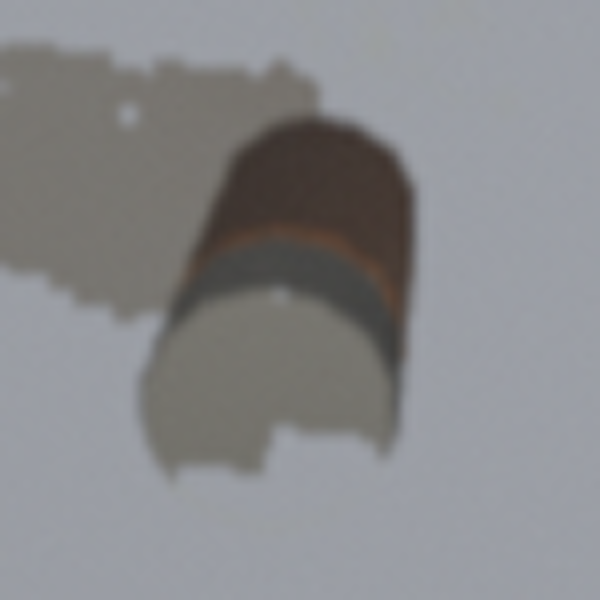

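```bash
python3 - <<'E'
from h import *
p=np.load('w9.npy',allow_pickle=True).item()
print(ray('wrist',(293.5,216.2),.088,p),ray('wrist',(300.2,190.6),.007,p))
c=ray('wrist',(293.5,216.2),.088,p)
for X in [(c[0],c[1],.088),(c[0]+.015,c[1],.088),(c[0],c[1]+.015,.088),(c[0],c[1]-.015,.088),(c[0],c[1],0),(c[0]+.012,c[1],0)]:
  q=proj('wrist',X,p);print((q-[260,165])*8)
E
```

```text
[0.43568956 0.19573504 0.088     ] [0.43664269 0.19517682 0.007     ]
[268.  409.6]
[284.99523919 285.84088747]
[136.87541715 390.44641493]
[398.4296158  428.65207008]
[320.18006238 197.30194545]
[331.00544314 120.23810451]
```

jog_arm(travel=[[-2,2.2,0],[0,0,-4],[0,0,-4],[0,0,-4],[0,0,-2.5],[0,0,0],[0,0,0]], dr=[[0,0,0],[0,0,0],[0,0,0],[0,0,0],[0,0,0],[0,0,0],[0,0,0]])

```text
time_s: 10.95
position: [0.437, 0.1938, 0.0714]
orientation: [0.758, -0.652, -0.0, 0.0]
force: [-0.0, 0.1, 0.4]
finger_gap: 0.702
```

```bash
python3 - <<'E'
from h import *
s=env.sense();print(s['position'],s['joints'],s['force'])
im=snap('wrist','w10.png')
E
```

```text
[0.43702141 0.19382926 0.07135312] [ 2.52401034e-01  9.11165617e-02  2.04522267e+00 -1.87130702e-04
  1.00594031e+00  1.67338194e+00] [-0.03136696  0.0597644   0.35769565]
```

View pics/w10.png

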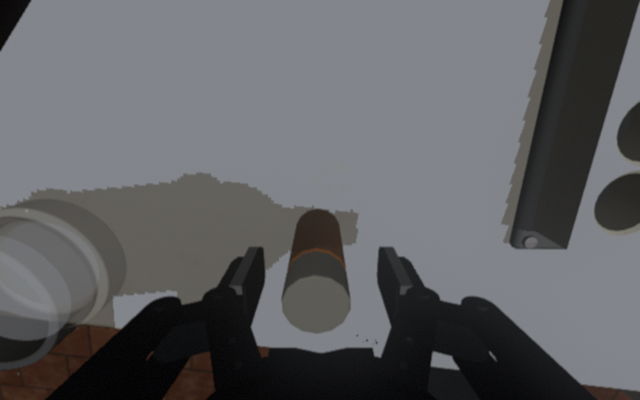

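jog_arm(travel=[[0,0,0],[0,0,0],[0,0,0],[0,0,0],[0,0,0]], dr=[[0,0,0],[0,0,0],[0,0,0],[0,0,0],[0,0,0]], grip=2.4)

```text
time_s: 11.5
position: [0.4376, 0.1952, 0.0729]
orientation: [0.759, -0.651, 0.001, -0.001]
force: [-0.7, -0.6, 6.5]
finger_gap: 0.34
```

jog_arm(travel=[[0,0,3],[0,0,4],[0,0,4],[0,0,0],[0,0,0]], dr=[[0,0,0],[0,0,0],[0,0,0],[0,0,0],[0,0,0]])

```text
time_s: 12.0
position: [0.4368, 0.1951, 0.1824]
orientation: [0.759, -0.651, 0.001, -0.001]
force: [-0.4, 0.6, -1.9]
finger_gap: 0.342
```

```bash
python3 - <<'E'
from h import *
s=env.sense();print(s['position'],s['finger_gap'],s['force'])
im=snap('wrist','w11.png')
E
```

```text
[0.4367632  0.19507406 0.18239695] 0.3422144357047982 [-0.43200298  0.59918046 -1.91893545]
```

View pics/w11.png

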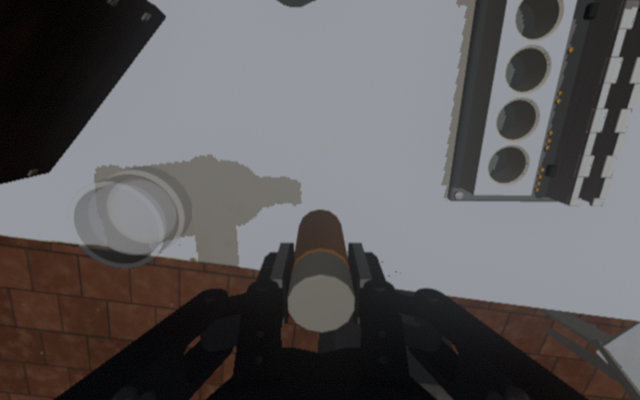

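jog_arm(travel=[[3,-2.5,0],[4,-3.4,0],[4,-3.4,0],[4,-3.4,0],[2.4,-2,0],[0,0,0],[0,0,0]], dr=[[0,0,0],[0,0,0],[0,0,0],[0,0,0],[0,0,0],[0,0,0],[0,0,0]])

```text
time_s: 12.75
position: [0.6031, 0.0523, 0.1784]
orientation: [0.758, -0.652, -0.002, 0.001]
force: [-0.0, 0.3, -0.9]
finger_gap: 0.338
```

```bash
python3 - <<'E'
from h import *
s=env.sense();print(s['position'],s['orientation'],s['finger_gap'],s['joints'])
p=eyes.camera_params('wrist');np.save('w12.npy',p,allow_pickle=True)
im=snap('wrist','w12.png')
a=proj('wrist',(.6088,.0485,.04),p);print(a)
E
```

```text
[0.603074   0.05225303 0.17838225] [ 0.75822778 -0.65198508 -0.00203327  0.00139834] 0.3378623283841283 [-4.39483552e-02  2.39692870e-01  1.64837622e+00  3.30716003e-04
  1.25844893e+00  1.37635355e+00]
[326.21588035 189.62930933]
```

View pics/w12.png

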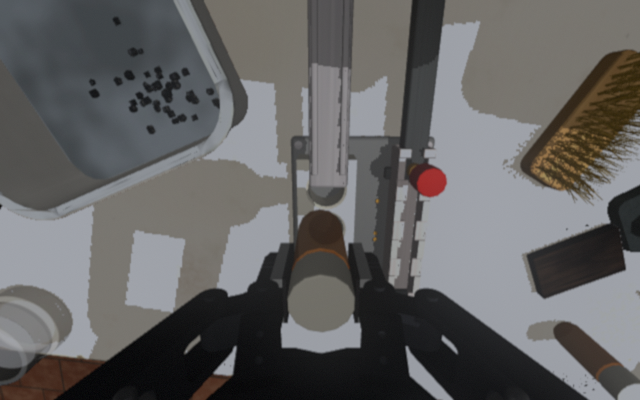

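jog_arm(travel=[[0.7,-0.4,0],[0,0,0],[0,0,0]], dr=[[0,0,0],[0,0,0],[0,0,0]])

```text
time_s: 13.1
position: [0.6112, 0.0492, 0.1813]
orientation: [0.759, -0.651, 0.0, -0.0]
force: [0.4, 0.4, -0.4]
finger_gap: 0.338
```

```bash
python3 - <<'E'
from h import *
s=env.sense();print(s['position'],s['orientation'],s['finger_gap'])
p=eyes.camera_params('wrist');np.save('w13.npy',p,allow_pickle=True)
im=snap('wrist','w13.png')
print(proj('wrist',(.6088,.0485,.04),p))
cv2.imwrite('pics/w13z.png',cv2.resize(im[120:320,240:440],None,fx=3,fy=3,interpolation=cv2.INTER_CUBIC))
print(ray('wrist',(328,188),.109,p))
E
```

```text
[0.61123624 0.04924183 0.18130538] [ 7.58951473e-01 -6.51147181e-01  6.41730188e-05 -8.10619776e-05] 0.33757199044791847
[321.44896415 197.25643234]
[0.63746764 0.04855079 0.109     ]
```

View pics/w13z.png

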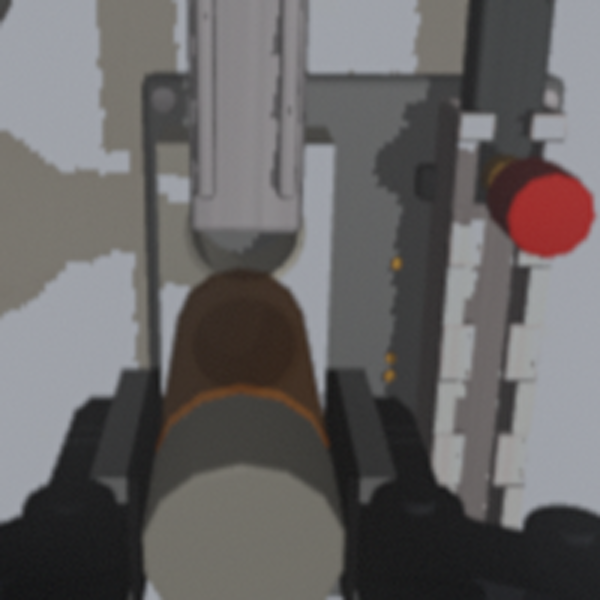

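```bash
python3 - <<'E'
from h import *
p=np.load('w13.npy',allow_pickle=True).item()
z=lambda u,v:(240+u/3,120+v/3)
for q,h in [((247,232),.106),((190,232),.106),((303,230),.106),((243,270),.1075),((177,330),.115),((305,330),.115),((247,278),.04),((300,240),.04)]: print(q,ray('wrist',z(*q),h,p))
E
```

```text
(247, 232) [0.62934045 0.05118215 0.106     ]
(190, 232) [0.62730025 0.06434183 0.106     ]
(303, 230) [0.63182666 0.03834033 0.106     ]
(243, 270) [0.62040801 0.05074252 0.1075    ]
(177, 330) [0.6061823  0.06398211 0.115     ]
(305, 330) [0.61072037 0.03473535 0.115     ]
(247, 278) [0.5937103 0.0452986 0.04     ]
(300, 240) [0.60880023 0.03085271 0.04      ]
```

jog_arm(travel=[[0,-0.1,-1.5],[0,0,-1.5],[0,0,-1.5],[0,0,-1.5],[0,0,0],[0,0,0]], dr=[[0,0,0],[0,0,0],[0,0,0],[0,0,0],[0,0,0],[0,0,0]])

```text
time_s: 13.75
position: [0.6109, 0.0476, 0.1202]
orientation: [0.759, -0.651, -0.001, 0.001]
force: [-0.3, 0.1, -0.3]
finger_gap: 0.339
```

```bash
python3 - <<'E'
from h import *
s=env.sense();print(s['position'],s['orientation'],s['force'])
p=eyes.camera_params('wrist');np.save('w14.npy',p,allow_pickle=True)
im=snap('wrist','w14.png')
cv2.imwrite('pics/w14z.png',cv2.resize(im[120:320,240:440],None,fx=3,fy=3,interpolation=cv2.INTER_CUBIC))
E
```

```text
[0.61089999 0.04764526 0.12015712] [ 7.58672485e-01 -6.51471591e-01 -7.22832313e-04  5.51171374e-04] [-0.3352083   0.05948697 -0.33773711]
```

View pics/w14z.png

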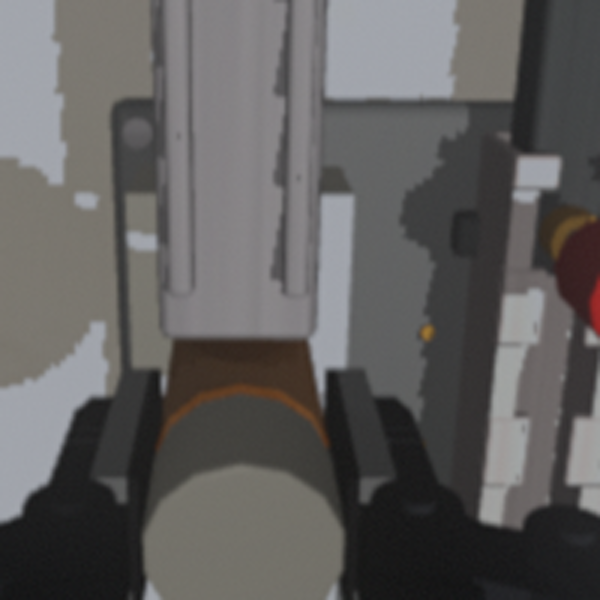

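jog_arm(travel=[[0,0.05,-0.7],[0,0,-0.8],[0,0,0],[0,0,0]], dr=[[0,0,0],[0,0,0],[0,0,0],[0,0,0]])

```text
time_s: 14.2
position: [0.6111, 0.0482, 0.1058]
orientation: [0.759, -0.651, -0.0, 0.0]
force: [-0.2, 0.5, -0.8]
finger_gap: 0.342
```

jog_arm(travel=[[0,0,-0.8],[0,0,-0.8],[0,0,-0.5],[0,0,0],[0,0,0]], dr=[[0,0,0],[0,0,0],[0,0,0],[0,0,0],[0,0,0]])

```text
time_s: 14.7
position: [0.6112, 0.0482, 0.0848]
orientation: [0.759, -0.651, -0.0, 0.0]
force: [0.6, 0.1, -1.0]
finger_gap: 0.335
```

jog_arm(travel=[[0,0,-0.2],[0,0,0]], dr=[[0,0,0],[0,0,0]])

```text
time_s: 14.9
position: [0.6115, 0.0481, 0.0832]
orientation: [0.759, -0.651, 0.0, -0.0]
force: [-0.1, 0.2, -1.6]
finger_gap: 0.342
```

jog_arm(travel=[[0,0,0],[0,0,0],[0,0,0],[0,0,0]], dr=[[0,0,0],[0,0,0],[0,0,0],[0,0,0]], grip=5)

```text
time_s: 15.3
position: [0.6116, 0.0481, 0.0833]
orientation: [0.759, -0.651, 0.0, -0.0]
force: [-0.7, 0.7, -0.2]
finger_gap: 0.583
```

jog_arm(travel=[[0,0,3],[0,0,4],[0,0,4],[-3,0,3],[0,0,0],[0,0,0]], dr=[[0,0,0],[0,0,0],[0,0,0],[0,0,0],[0,0,0],[0,0,0]])

```text
time_s: 15.9
position: [0.5818, 0.0482, 0.2244]
orientation: [0.759, -0.651, 0.001, -0.001]
force: [0.4, 0.4, 0.3]
finger_gap: 0.584
```

```bash
python3 - <<'E'
from h import *
s=env.sense();print(s['position'],s['orientation'],s['force'])
p=eyes.camera_params('wrist');np.save('w15.npy',p,allow_pickle=True)
im=snap('wrist','w15.png')
E
```

```text
[0.58175916 0.04815409 0.22438659] [ 0.75868765 -0.65145318  0.00106517 -0.00082226] [0.40331861 0.39208501 0.27097362]
```

View pics/w15.png

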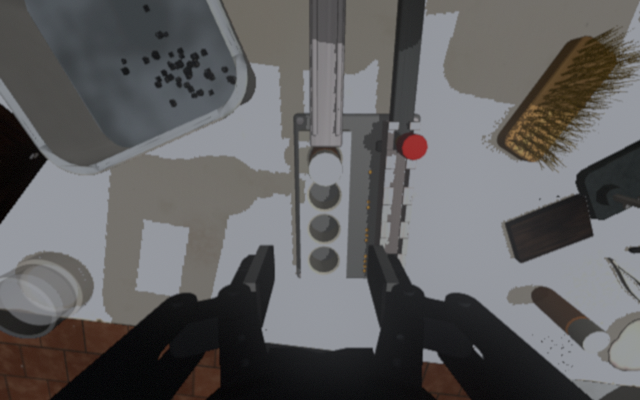

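jog_arm(travel=[[-4,-2,1],[-4,-4,1],[-3,-4,0],[-1.3,-4,0],[0,-4,0],[0,-4,0],[0,-4,0],[0,-4,0],[0,0,0],[0,0,0]], dr=[[0,0,0],[0,0,0],[0,0,0],[0,0,0],[0,0,0],[0,0,0],[0,0,0],[0,0,0],[0,0,0],[0,0,0]], grip=6)

```text
time_s: 16.95
position: [0.4629, -0.247, 0.2398]
orientation: [0.758, -0.652, -0.002, -0.0]
force: [0.1, 0.3, 0.4]
finger_gap: 0.702
```

```bash
python3 - <<'E'
from h import *
s=env.sense();print(s['position'],s['orientation'],s['joints'])
p=eyes.camera_params('wrist');np.save('w16.npy',p,allow_pickle=True)
im=snap('wrist','w16.png')
im=snap('top','t16.png')
cv2.imwrite('pics/t16z.png',cv2.resize(im[100:260,180:450],None,fx=2.95,fy=2.95,interpolation=cv2.INTER_CUBIC))
E
```

```text
[ 0.46293433 -0.24703796  0.23975298] [ 7.57961949e-01 -6.52295889e-01 -1.93803535e-03 -4.06003230e-05] [-6.40762257e-01 -7.16362828e-03  1.79868158e+00  3.59951992e-04
  1.35393567e+00  7.80381895e-01]
```

View pics/w16.png

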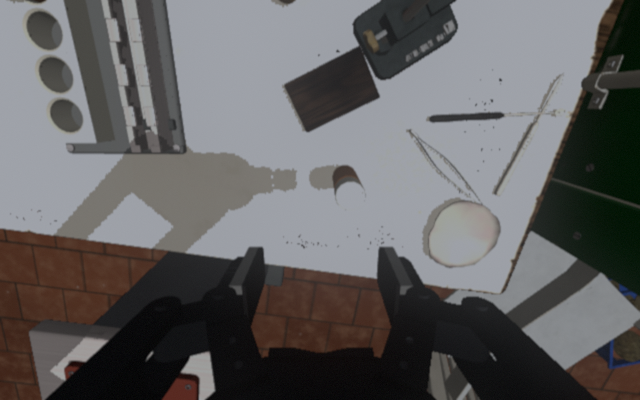

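View pics/t16z.png

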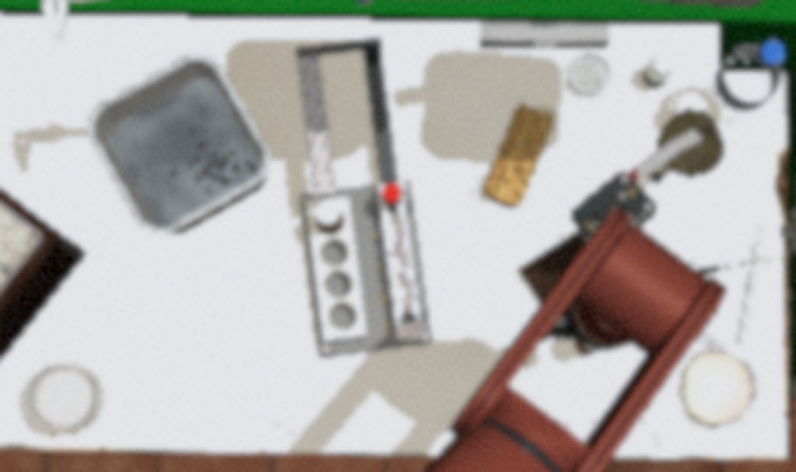

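```bash
python3 - <<'E'
from h import *
p=np.load('w16.npy',allow_pickle=True).item()
im=cv2.imread('pics/w16.png')
o=np.array([310,150])
q=cv2.resize(im[150:225,310:385],(600,600),interpolation=cv2.INTER_CUBIC)
cv2.imwrite('pics/w16b.png',q)
E
```

```text
(no output)
```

View pics/w16b.png

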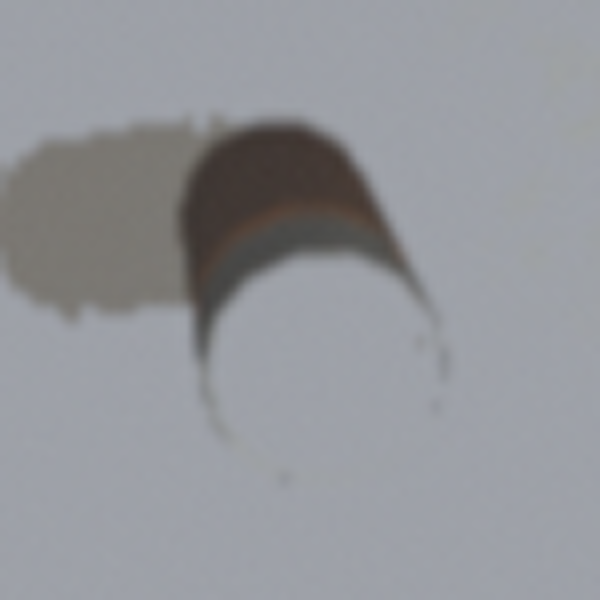

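```bash
python3 - <<'E'
from h import *
p=np.load('w16.npy',allow_pickle=True).item()
c=ray('wrist',(350.6,195.6),.088,p);print(c)
for X in [(c[0]+.012,c[1],0),(c[0],c[1],0)]: print((proj('wrist',X,p)-[310,150])*8)
E
```

```text
[ 0.4627315  -0.27570194  0.088     ]
[286.00891353 124.03139871]
[272.55781071 198.47010546]
```

jog_arm(travel=[[0.1,-2.9,0],[0,0,-4],[0,0,-4],[0,0,-4],[0,0,-3],[0,0,0],[0,0,0]], dr=[[0,0,0],[0,0,0],[0,0,0],[0,0,0],[0,0,0],[0,0,0],[0,0,0]])

```text
time_s: 17.75
position: [0.4648, -0.2746, 0.092]
orientation: [0.759, -0.651, -0.001, -0.0]
force: [0.3, -0.2, 0.6]
finger_gap: 0.701
```

```bash
python3 - <<'E'
from h import *
s=env.sense();print(s['position'],s['joints'],s['force'])
im=snap('wrist','w17.png')
E
```

```text
[ 0.46477414 -0.27455393  0.09195847] [-6.79764614e-01  1.96853055e-01  1.87905792e+00  1.29551119e-04
  1.06695303e+00  7.37709122e-01] [ 0.27972497 -0.20494048  0.58756556]
```

View pics/w17.png

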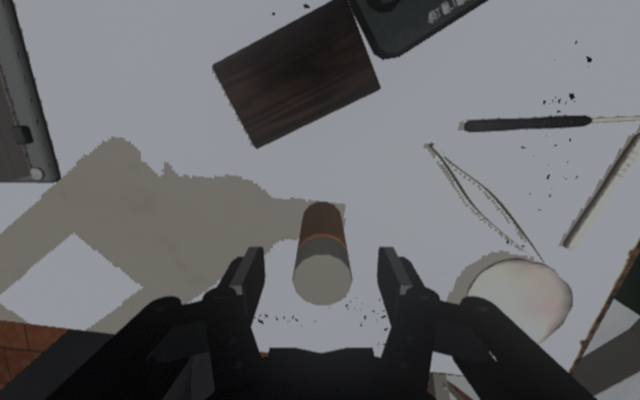

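Centred. Down 2 cm, close, lift.

jog_arm(travel=[[0,-0.1,-1],[0,0,-1],[0,0,0],[0,0,0]], dr=[[0,0,0],[0,0,0],[0,0,0],[0,0,0]])

```text
time_s: 18.2
position: [0.4644, -0.2766, 0.0717]
orientation: [0.759, -0.652, -0.0, -0.0]
force: [-0.2, 0.6, 0.6]
finger_gap: 0.707
```

jog_arm(travel=[[0,0,0],[0,0,0],[0,0,0],[0,0,0],[0,0,0]], dr=[[0,0,0],[0,0,0],[0,0,0],[0,0,0],[0,0,0]], grip=2.4)

```text
time_s: 18.7
position: [0.4648, -0.2769, 0.0723]
orientation: [0.759, -0.651, 0.0, 0.0]
force: [-0.1, 0.1, 2.9]
finger_gap: 0.339
```

jog_arm(travel=[[0,0,2],[0,0,4],[0,0,4],[0,0,3],[0,0,0],[0,0,0]], dr=[[0,0,0],[0,0,0],[0,0,0],[0,0,0],[0,0,0],[0,0,0]])

```text
time_s: 19.3
position: [0.4648, -0.2768, 0.2022]
orientation: [0.759, -0.651, 0.001, -0.0]
force: [0.0, -0.2, -1.8]
finger_gap: 0.341
```

jog_arm(travel=[[0,3,0],[0,4,0],[0,4,0],[0,4,0],[1,4,0],[2,4,0],[3,4,0],[3,3.5,0],[1.5,1.5,0],[0,0,0],[0,0,0]], dr=[[0,0,0],[0,0,0],[0,0,0],[0,0,0],[0,0,0],[0,0,0],[0,0,0],[0,0,0],[0,0,0],[0,0,0],[0,0,0]])

```text
time_s: 20.4
position: [0.5682, 0.0436, 0.1994]
orientation: [0.759, -0.651, -0.002, 0.002]
force: [-0.3, -0.4, -1.4]
finger_gap: 0.342
```

jog_arm(travel=[[0.3,0,-1],[0,0,-2],[0,0,-2],[0,0,0],[0,0,0]], dr=[[0,0,0],[0,0,0],[0,0,0],[0,0,0],[0,0,0]])

```text
time_s: 20.9
position: [0.5718, 0.0425, 0.1512]
orientation: [0.758, -0.652, -0.001, 0.001]
force: [-0.1, -0.2, -1.1]
finger_gap: 0.339
```

```bash
python3 - <<'E'
from h import *
s=env.sense();print(s['position'],s['orientation'])
p=eyes.camera_params('wrist');np.save('w18.npy',p,allow_pickle=True)
im=snap('wrist','w18.png')
cv2.imwrite('pics/w18z.png',cv2.resize(im[100:300,220:420],None,fx=3,fy=3,interpolation=cv2.INTER_CUBIC))
E
```

```text
[0.57177607 0.04252596 0.15115806] [ 7.58251668e-01 -6.51961324e-01 -7.16413082e-04  5.72005748e-04]
```

View pics/w18z.png

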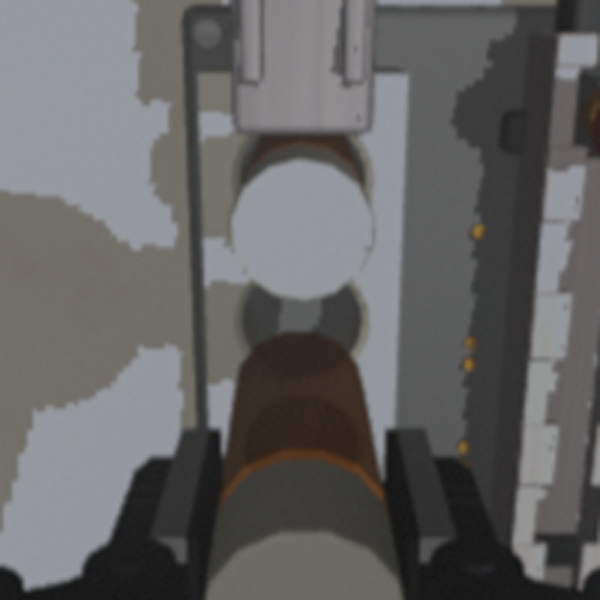

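```bash
python3 - <<'E'
from h import *
p=np.load('w18.npy',allow_pickle=True).item()
z=lambda u,v:(220+u/3,100+v/3)
print(ray('wrist',z(303,229),.098,p),ray('wrist',z(300,333),.079,p),ray('wrist',z(303,132),.106,p))
E
```

```text
[0.60978163 0.04841496 0.098     ] [0.58057492 0.04465822 0.079     ] [0.63001016 0.05150774 0.106     ]
```

jog_arm(travel=[[0.1,0,-1],[0,0,-1],[0,0,-1],[0,0,0],[0,0,-0.8],[0,0,-0.8],[0,0,0],[0,0,0]], dr=[[0,0,0],[0,0,0],[0,0,0],[0,0,0],[0,0,0],[0,0,0],[0,0,0],[0,0,0]])

```text
time_s: 21.75
position: [0.5734, 0.0434, 0.1056]
orientation: [0.759, -0.651, -0.0, 0.0]
force: [0.6, -0.3, -0.9]
finger_gap: 0.343
```

jog_arm(travel=[[0,0,-0.8],[0,0,-0.8],[0,0,-0.5],[0,0,0],[0,0,0]], dr=[[0,0,0],[0,0,0],[0,0,0],[0,0,0],[0,0,0]])

```text
time_s: 22.25
position: [0.5735, 0.0434, 0.0846]
orientation: [0.759, -0.651, -0.0, 0.0]
force: [-0.9, -0.8, -2.2]
finger_gap: 0.343
```

jog_arm(travel=[[0,0,-0.2],[0,0,0]], dr=[[0,0,0],[0,0,0]])

```text
time_s: 22.45
position: [0.5736, 0.0432, 0.0828]
orientation: [0.759, -0.651, 0.0, 0.0]
force: [-0.5, -1.8, -1.3]
finger_gap: 0.341
```

jog_arm(travel=[[0,0,0],[0,0,0],[0,0,0],[0,0,0]], dr=[[0,0,0],[0,0,0],[0,0,0],[0,0,0]], grip=5)

```text
time_s: 22.85
position: [0.5739, 0.0434, 0.0831]
orientation: [0.759, -0.651, 0.0, -0.0]
force: [0.1, 0.1, -0.1]
finger_gap: 0.587
```

jog_arm(travel=[[0,0,3],[0,0,4],[0,0,4],[-2,0,4],[-2,0,4],[-2,0,4],[0,0,0],[0,0,0]], dr=[[0,0,0],[0,0,0],[0,0,0],[0,0,0],[0,0,0],[0,0,0],[0,0,0],[0,0,0]])

```text
time_s: 23.65
position: [0.5141, 0.0434, 0.3146]
orientation: [0.759, -0.651, 0.002, -0.001]
force: [-0.6, 0.0, -1.3]
finger_gap: 0.581
```

```bash
python3 - <<'E'
from h import *
s=env.sense();print(s['position'],s['orientation'],s['time_s'])
p=eyes.camera_params('wrist');np.save('w19.npy',p,allow_pickle=True)
im=snap('wrist','w19.png')
im=snap('scene','s19.png')
cv2.imwrite('pics/s19z.png',cv2.resize(im[130:330,200:460],None,fx=3,fy=3,interpolation=cv2.INTER_CUBIC))
E
```

```text
[0.51405174 0.04337358 0.31460582] [ 0.75871907 -0.65141508  0.00153832 -0.00118637] 23.65
```

View pics/w19.png

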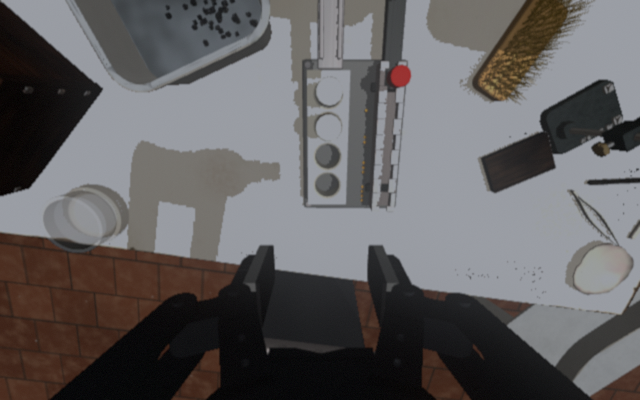

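View pics/s19z.png

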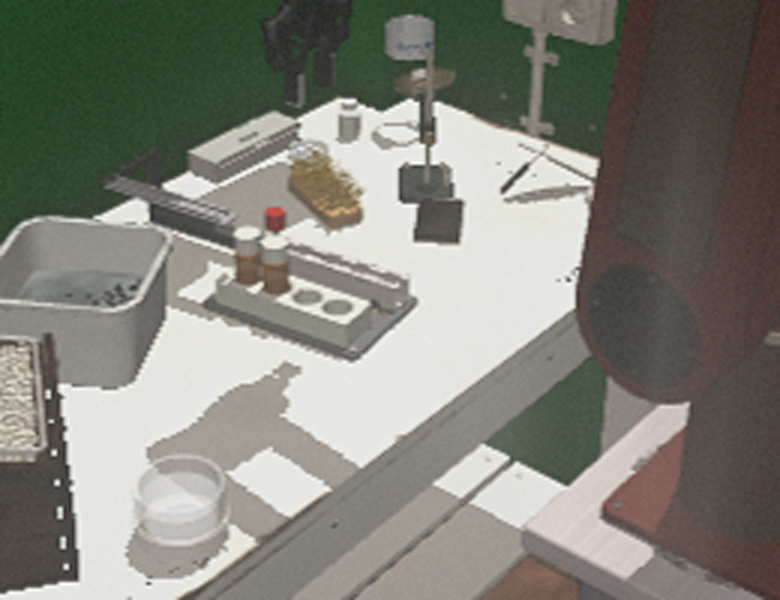

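jog_arm(travel=[[3,-1.8,0],[3,-1.8,-3],[3,-1.8,-3],[3,-1.7,-3],[0.8,0,-3],[0,0,-1],[0,0,0],[0,0,0]], dr=[[0,0,0],[0,0,0],[0,0,0],[0,0,0],[0,0,0],[0,0,0],[0,0,0],[0,0,0]])

```text
time_s: 24.55
position: [0.6414, -0.0273, 0.1833]
orientation: [0.759, -0.651, -0.0, 0.0]
force: [-0.5, 0.1, 0.2]
finger_gap: 0.585
```

```bash
python3 - <<'E'
from h import *
s=env.sense();print(s['position'],s['orientation'],s['time_s'])
p=eyes.camera_params('wrist');np.save('w20.npy',p,allow_pickle=True)
im=snap('wrist','w20.png')
print(proj('wrist',(.6415,-.0285,.082),p),proj('wrist',(.6536,-.0285,.082),p))
E
```

```text
[ 0.64136642 -0.02726343  0.18330081] [ 7.58844941e-01 -6.51271328e-01 -1.08780805e-04  3.22752842e-05] 24.55
[322.62253821 209.22263076] [324.98514924 195.0124786 ]
```

View pics/w20.png

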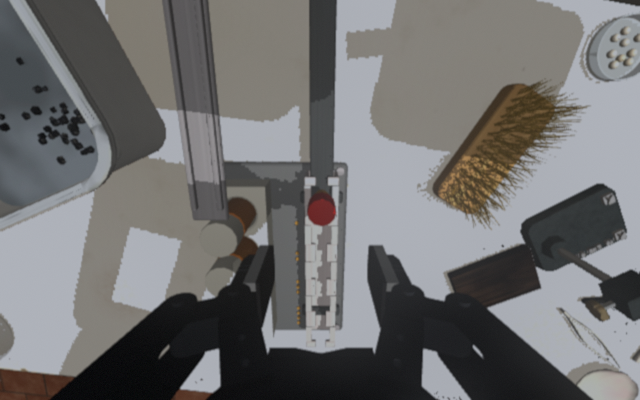

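jog_arm(travel=[[0,-0.1,-3],[0,0,-3],[0,0,-3],[0,0,-0.7],[0,0,0],[0,0,0]], dr=[[0,0,0],[0,0,0],[0,0,0],[0,0,0],[0,0,0],[0,0,0]])

```text
time_s: 25.2
position: [0.6431, -0.0287, 0.0886]
orientation: [0.759, -0.651, 0.002, -0.001]
force: [0.4, 0.3, 0.7]
finger_gap: 0.582
```

jog_arm(travel=[[0,0,0],[0,0,0],[0,0,0],[0,0,0]], dr=[[0,0,0],[0,0,0],[0,0,0],[0,0,0]], grip=2.2)

```text
time_s: 25.6
position: [0.6427, -0.0278, 0.0872]
orientation: [0.759, -0.651, 0.001, -0.001]
force: [0.2, 5.2, 2.4]
finger_gap: 0.266
```

jog_arm(travel=[[0,0,-0.4],[0,0,-0.4],[0,0,-0.4],[0,0,0],[0,0,0]], dr=[[0,0,0],[0,0,0],[0,0,0],[0,0,0],[0,0,0]])

```text
time_s: 26.1
position: [0.6435, -0.0277, 0.0765]
orientation: [0.759, -0.651, 0.001, -0.002]
force: [0.0, 6.5, 9.4]
finger_gap: 0.268
```

jog_arm(travel=[[0,0,-0.25],[0,0,0],[-1,-0.15,0],[-1,-0.15,0],[-1,-0.15,0],[-1,-0.15,0],[0,0,0],[0,0,0]], dr=[[0,0,0],[0,0,0],[0,0,0],[0,0,0],[0,0,0],[0,0,0],[0,0,0],[0,0,0]])

```text
time_s: 26.9
position: [0.6045, -0.0335, 0.0764]
orientation: [0.759, -0.651, 0.002, -0.003]
force: [-3.5, 7.7, 21.2]
finger_gap: 0.267
```

```bash
python3 - <<'E'
from h import *
im=snap('wrist','w21.png')
E
```

```text
(no output)
```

View pics/w21.png

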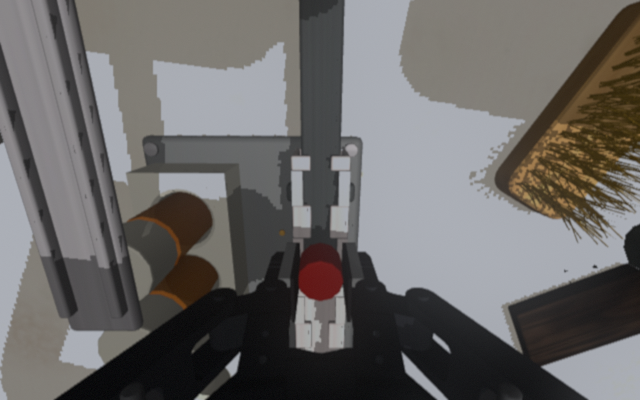

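jog_arm(travel=[[-1,-0.15,0.05],[-1,-0.15,0],[-1,-0.15,0],[-0.9,-0.15,0],[0,0,0],[0,0,0]], dr=[[0,0,0],[0,0,0],[0,0,0],[0,0,0],[0,0,0],[0,0,0]])

```text
time_s: 27.55
position: [0.5652, -0.0394, 0.0763]
orientation: [0.759, -0.651, 0.002, -0.003]
force: [-3.4, 10.0, 21.5]
finger_gap: 0.267
```

```bash
python3 - <<'E'
from h import *
s=env.sense();print(s['position'],s['force'])
p=eyes.camera_params('wrist');np.save('w22.npy',p,allow_pickle=True)
im=snap('wrist','w22.png')
E
```

```text
[ 0.56524548 -0.03939342  0.076289  ] [-3.36471822 10.04219656 21.50231876]
```

View pics/w22.png

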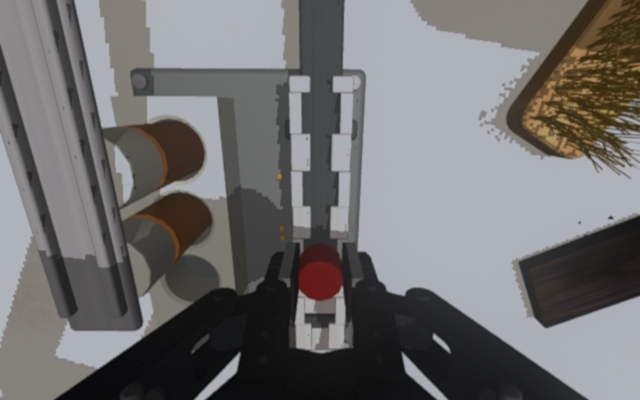

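```bash
python3 - <<'E'
from h import *
p=np.load('w22.npy',allow_pickle=True).item()
im=cv2.imread('pics/w22.png')
print(proj('wrist',(.5506,.0394,.106),p), ray('wrist',(105,330),.109,p),ray('wrist',(105,330),.106,p))
# same measure with w7 (end stop, -0.003)-like: edge row in w21
for f in ['w7','w8','w21','w22']:
    g=cv2.cvtColor(cv2.imread('pics/%s.png'%f),cv2.COLOR_BGR2GRAY).astype(float)
    col=g[:,95:112].mean(1); d=np.diff(col); r=300+np.argmax(np.abs(d[300:345])); print(f,r)
E
```

```text
[111.31227265 331.18179554] [0.55384244 0.03947401 0.109     ] [0.5507936  0.04174691 0.106     ]
w7 333
w8 318
w21 330
w22 330
```

jog_arm(travel=[[0,0,0.4],[0,0,0.4],[0,0,0.4],[0,0,0],[0,0,0]], dr=[[0,0,0],[0,0,0],[0,0,0],[0,0,0],[0,0,0]])

```text
time_s: 28.1
position: [0.5635, -0.0396, 0.085]
orientation: [0.759, -0.651, 0.0, -0.001]
force: [1.3, 7.6, 3.0]
finger_gap: 0.262
```

jog_arm(travel=[[0,0,0],[0,0,0],[0,0,0],[0,0,0]], dr=[[0,0,0],[0,0,0],[0,0,0],[0,0,0]], grip=5)

```text
time_s: 28.5
position: [0.5624, -0.041, 0.0837]
orientation: [0.759, -0.652, -0.0, 0.0]
force: [0.1, -0.1, 0.6]
finger_gap: 0.581
```

jog_arm(travel=[[0,0,3],[0,0,4],[0,0,4],[-2,-1,4],[-2,-1,4],[0,0,0],[0,0,0]], dr=[[0,0,0],[0,0,0],[0,0,0],[0,0,0],[0,0,0],[0,0,0],[0,0,0]])

```text
time_s: 29.2
position: [0.523, -0.0612, 0.2754]
orientation: [0.758, -0.652, 0.002, -0.001]
force: [0.7, 0.2, -0.4]
finger_gap: 0.585
```

```bash
python3 - <<'E'
from h import *
s=env.sense();print(s['position'],s['force'],s['time_s'])
p=eyes.camera_params('wrist');np.save('w23.npy',p,allow_pickle=True)
im=snap('wrist','w23.png')
im=snap('scene','s23.png')
cv2.imwrite('pics/s23z.png',cv2.resize(im[170:270,250:360],None,fx=6,fy=6,interpolation=cv2.INTER_CUBIC))
im=snap('top','t23.png')
cv2.imwrite('pics/t23z.png',cv2.resize(im[100:260,180:450],None,fx=2.95,fy=2.95,interpolation=cv2.INTER_CUBIC))
E
```

```text
[ 0.52300142 -0.06124374  0.27538488] [ 0.6886525   0.15906838 -0.43717868] 29.2
```

View pics/w23.png

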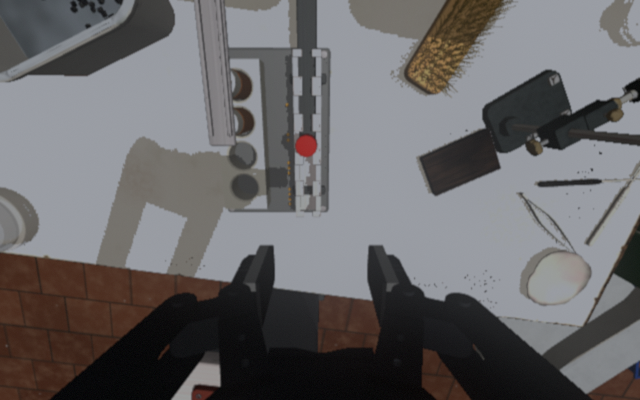

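View pics/s23z.png

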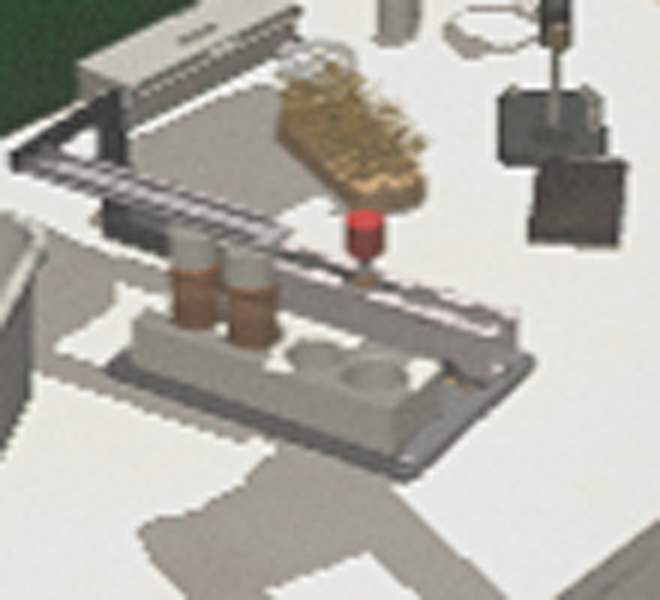

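View pics/t23z.png

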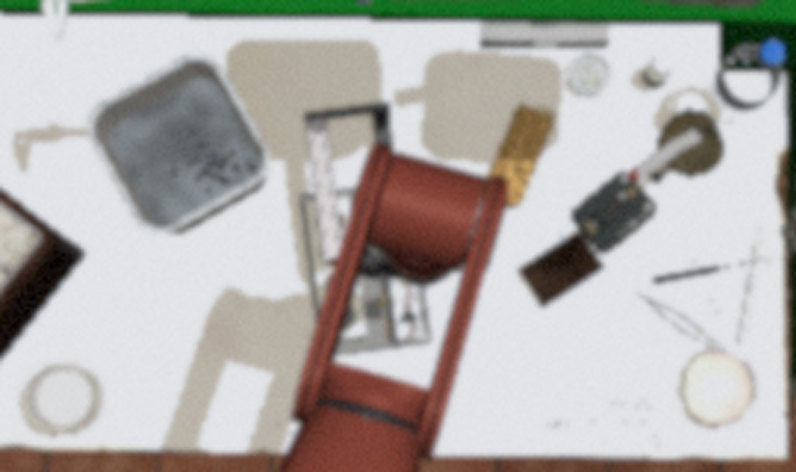

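```bash
python3 -c "
from h import *
print(job_done())"
```

```text
the job is handed in; nothing more can be done
None
```

I carried out the whole task and handed it in at about 29 s of robot time. No verdict is reported, so the results below come from my own camera and force checks.

- **Keeper parked:** the button started pressed down between holes 3 and 4. I pinched it, pressed it down and drew the keeper to the end stop. I then backed off about 3 mm, and the button popped up in hole 0.
- **Bottles placed:** only two brown bottles were on the table. They now stand in bores 1 and 2; bottle 1's cap measured on bore 1's axis, within about 1 mm. The small jar at the far right is grey and not a bottle, so I left it.
- **Keeper locked:** I pressed the button again and slid the keeper to hole 2. The strip's leading edge was within about 1 mm of where hole 2 puts it just before release.

In the last wrist and scene pictures, the button is up with its neck showing. The strip lies over both bottles, bores 3 and 4 are open, and the gripper is clear of everything. In the last top picture the wet block, shell, dish and tweezers show no visible movement. None of the last checks failed or disagreed. I had no direct reading of the keeper or button joints, so those two are judged from the images.

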